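Pin the tile mould into line

TASK

The wooden frame on the plaster tile mould has swung out of line with its base. Take the tapered pin from the rack and drive it point-first down through the frame's hole into the hole of the base below, so that the pin itself pulls the frame into line (do not push the frame over first), until its collar is fully home on the frame; then let go. Leave the blunt dowel in the rack.

Things in the scene. Friction and masses are not known exactly. Their poses are not given: they have to be found in the camera images.
- pin_grip (a point): Tapered wooden pin, 127 mm long, about 0.18 kg, upright in a rack, point down. Head: 34 mm round, 52 mm tall plus a 7 mm dome. Collar below: 56 mm wide, 10 thick, resting on the rack top, 85 mm above the table. Shank below: 58 mm long, 35 mm wide for the upper 26, then tapering to an 8 mm tip. This point: on its axis, mid-head, 94 mm above the tip, 36 above the collar's underside; z is up the pin.
- upper_hole (a point): Centre of the 40 mm through hole in the wooden frame, at its top face, 62 mm above the table. The frame (150 x 245 x 16 mm, with a window) lies on the plaster base and swings stiffly (about 3 N at the hole) about an upright peg 200 mm from this hole; it stays where left. At the start this hole is 9 to 14 mm sideways of the base's hole.
- lower_hole (a point): Centre of the 40 mm hole in the plaster base, at the base's top face, 46 mm above the table, right under the frame; the hole goes 46 mm down to the table. The base (170 x 300 x 46 mm) is fixed. With the pin home, the pin_grip point is 52 mm above this point.
- dowel_grip (a point): Blunt straight dowel in the rack's other hole, 110 mm from the pin (either may be left or right); it stays there. Same wood and collar as the pin, but its shank is 35 mm wide down to a flat end, and its flat-topped head is 50 mm wide and only 30 mm tall. This point: on its axis, mid-head, 25 mm above the collar's underside.
There are look-alikes about, which are no part of the job. What is shaped like the part that bears pin_grip but purple or red is not meant.

How it is judged (in metres and radians):
On the way:
1. the tip of the tapered pin has entered the frame's hole while the two holes are still more than 7 mm out of line (z of pin_grip in the frame of upper_hole below 0.09 m and horizontal distance between pin_grip and upper_hole below 0.03 m and horizontal distance between upper_hole and lower_hole above 0.007 m), for 0.05 s.
At the end, for the whole second after the job is handed in: The tapered pin stands upright (within 10 degrees) and at rest in both holes, on the base hole's axis within 12 mm, its collar home on the frame within 6 mm; the frame's hole is within 6 mm of the base's hole; the dowel is within 20 mm of where it was (horizontal distance between upper_hole and lower_hole below 0.006 m and horizontal distance between pin_grip and lower_hole below 0.012 m and z of pin_grip in the frame of lower_hole below 0.058 m and angle between pin_grip's own z axis and vertical below 0.17 rad and distance of dowel_grip from where it was at the start of the episode below 0.02 m and linear speed of pin below 0.02 m/s); the robot touches nothing.
It fails at once if the blunt dowel is lifted or knocked out of its place in the rack (distance of dowel_grip from where it was at the start of the episode above 0.03 m).
It also fails if it takes over 37 s, if anything falls off the work surface, if the arm or the gripper's body presses on something with over 40 N, if the wrist force passes 120 N, or if a joint passes its speed limit or range.

ROBOT

A 7-joint arm with a two-finger parallel gripper is mounted at the origin on the work surface. World frame = base frame: x ahead of the robot, y to its left, z up, the work surface at z = 0. Lengths are in m, angles in degrees, forces in N, time in s.
With the tool pointing down it reaches from about 0.425 to 0.875 m from the base axis. Payload 4.7 kg.
Tool frame: the origin (TCP) lies at the very end of the fingers, on their centre line; the grasp point (between the pads) lies 19 mm behind it; z points along the fingers, y is the direction in which the jaws open and shut (so a half turn about z gives the same grasp; the last joint's range is limited). The gripper opens to 87 mm and grips with 3 to 60 N. Pads are 19 mm wide; open, the fingers measure 117 mm over their backs; the gripper's body (75 mm by 190 mm) begins 51 mm behind the grasp point.
Start: joints at [76.954, 18.392, -4.016, 83.108, 1.295, 78.541, -3.26], TCP at [0.156, -0.631, 0.223] pointing down, gripper open.
Joint ranges: [-163.93, 163.93], [-17.29, 119.83], [-79.2, 71.16], [3.27, 140.29], [-89.18, 269.18], [5.43, 117.66], [-154.24, 154.24]. Speed limits (degrees/s): [147.25, 147.25, 180, 180, 180, 180, 180].

INTERFACE

Orientations are given as [roll, pitch, yaw] about the fixed x, y, z axes, in that order (R = Rz(yaw) Ry(pitch) Rx(roll)).
In Python, from cell import * gives the robot as it stands.
- The arm moves only by the tool drive_tool, never from a script. Its argument "moves" is text: rows parted by semicolons, each of 5 numbers parted by spaces: the shift along the tool's x, y, z in m, then the turn about the tool's z in degrees, then the gripper's target within -1 to 1 (fully open at 1, half-way at 0, shut at -1). In form: x y z yaw fingers; .... A call has exactly 8 rows; each row is the pose to reach, as a shift and turn from the pose commanded when the call began, along the tool's axes at that moment; what a row does not reach only later rows make up. A row lasts 1/10 s, in which the tool goes at most 50 mm and 8.59 degrees, less where a joint would pass 70% of its speed; a pose out of reach is approached as far as the arm can. A call with a gripper value outside its range is refused whole. The fingers move at their own pace and stop on an object; "grip_force" is the grip in N (left out, the last holds). Time passes only in rows, so rows that repeat a pose let the fingers close, or fill a call up. It gives the time, the measured TCP pose, the force and the opening at its end, in the units of the state.
- get_obs(): the state, without advancing time (a new reading comes with each control period).
- read_camera(name): name is "scene" or "side" or "wrist"; returns (picture, depth): 384x512x3 uint8, red, green, blue; 384x512 float32, m along the optical axis (not along the pixel's ray), 0 where there is no reading.
- calibration(name): a dict with "intrinsics" (3x3 intrinsics, pixels), "cam_to_world" (4x4, takes a point from camera to world coordinates); the wrist camera has in their place "T_tool_cam" (4x4, takes a point from camera to tool coordinates, whose origin is the TCP and whose axes are the flange's). Camera axes: x right, y up, looking along -z (the intrinsics and any distortion apply to the point x, -y, -z); pixel columns grow to the right and rows downward; lengths in m; the calibration is good to about 2 mm. The wrist camera is an equidistant fisheye: a pixel r from the principal point sees the ray r / f radians off the axis. A picture is of the moment at which its call begins: read the wrist's pose just before it. calibration takes no time and is no camera call.
- sign_off(): hands the job in, once; it reports no verdict.
Trained networks look in the newest picture that a camera, given by its name, has taken for a name from the list of things; names that differ only in an ending like _2 or _b are one class to them, and where a whole thing is asked for, a point or a joint stands for the part that bears it (a point fixed in the world has none). Each returns a list of dicts, best first, with "conf" (0 to 1); they miss things now and then, are a little off and sometimes report something else, mostly with a low value. They report only what shows in the picture. A call takes as long as a camera call. They do not tell look-alikes from the thing itself.
- search_frame(camera, name): "uv" ([column, row] in pixels, amid what is visible of it).
- pinpoint(camera, name): "uv" ([column, row] in pixels: a listed point, or the origin of a listed thing).
The state is a dict: "time_s": time; "qpos": joint angles; "joint_velocities": joint speeds; "effort": joint torques, N m; "tool_pos": TCP position; "tool_rot": TCP orientation; "force": force on the tool from outside, world axes, zero at the start; "wrist_torque": the same for the moment, N m; "grip_width": finger opening in m.
Only numpy, scipy, OpenCV 4.12 (cv2) and the standard library are available. Lean on these libraries where they do the work, as an engineer would, in place of code of your own. Each camera call takes 0.05 s, during which the arm holds its last target. There are 200 camera calls.

## Working session

There is one attempt and no reset: what is moved stays moved. The work goes in short steps, Python scripts to look and compute and a tool call to move; the robot and the scene stay as the last step left them, time stands still between calls to the robot, and variables do not carry over. Pictures are saved under pics/ and viewed, about 8 in all and at most 12, crops included, and the job is handed in when it is done.

Besides the shell and the picture viewer there is one more tool, called after "Emit:" as a command line: name --argument value ..., lists and objects as JSON in quotes. drive_tool: Moves the arm, as the interface text tells. Its arguments: {"type":"object","properties":{"moves":{"type":"string"},"grip_force":{"type":"number"}},"required":["moves"]}

```bash
mkdir -p pics
cat > h.py <<'E'
from cell import *
import numpy as np, cv2
from scipy.spatial.transform import Rotation as R
def w(name,uv,z=None,depth=None):
    c=calibration(name);K=np.array(c["intrinsics"]);T=np.array(c["cam_to_world"])
    d=np.linalg.inv(K)@[uv[0],uv[1],1]; d=T[:3,:3]@[d[0],-d[1],-d[2]];o=T[:3,3]
    return o+d*((z-o[2])/d[2] if z is not None else depth)
E
python3 - <<'E'
from h import *
o=get_obs();print(o["time_s"],o["tool_pos"],o["tool_rot"],o["grip_width"])
ims=[]
for c in("scene","side"):
    im,d=read_camera(c);np.save(f"{c}_d.npy",d);cv2.imwrite(f"pics/{c}0.png",im[:,:,::-1])
    print(c,calibration(c).keys(),np.round(calibration(c)["cam_to_world"],3).tolist())
    for n,z in(("pin_grip",.121),("upper_hole",.062),("lower_hole",.046),("dowel_grip",.11)):
        for r in pinpoint(c,n)[:4]: print(n,np.round(r["uv"],1),round(r["conf"],2),np.round(w(c,r["uv"],z),4))
E
```

```text
0.0 [ 0.15545345 -0.63056571  0.22144668] [-1.79889272e+02  6.35430772e-03  1.38561422e+01] 0.08727064335792663
scene dict_keys(['intrinsics', 'cam_to_world']) [[0.445, -0.561, 0.698, 1.314], [0.895, 0.276, -0.349, -0.348], [0.003, 0.78, 0.626, 0.832], [0.0, 0.0, 0.0, 1.0]]
pin_grip [340.1 160. ] 0.96 [0.489  0.2967 0.121 ]
pin_grip [303. 152.] 0.85 [0.414  0.2287 0.121 ]
pin_grip [369.3 188.7] 0.78 [0.6217 0.292  0.121 ]
pin_grip [339.4 145.6] 0.73 [0.4307 0.3336 0.121 ]
upper_hole [160.6 274.3] 0.89 [ 0.6086 -0.232   0.062 ]
upper_hole [301.9 178.1] 0.4 [0.4467 0.2101 0.062 ]
dowel_grip [304.6 180. ] 0.64 [0.5105 0.1774 0.11  ]
side dict_keys(['intrinsics', 'cam_to_world']) [[-0.727, 0.404, -0.556, -0.011], [-0.687, -0.45, 0.571, 0.627], [-0.019, 0.797, 0.604, 0.657], [0.0, 0.0, 0.0, 1.0]]
pin_grip [193.5 222.2] 0.95 [0.4911 0.2879 0.121 ]
pin_grip [148.2 272.1] 0.92 [0.452  0.4167 0.121 ]
pin_grip [254.7 244.2] 0.91 [0.3664 0.2522 0.121 ]
pin_grip [197.5 280.2] 0.81 [0.3787 0.3727 0.121 ]
upper_hole [308.7 127.7] 0.73 [ 0.6104 -0.218   0.062 ]
lower_hole [314.5 129.9] 0.84 [ 0.6071 -0.2417  0.046 ]
dowel_grip [236.3 200.5] 0.88 [0.4874 0.1804 0.11  ]
```

View pics/scene0.png

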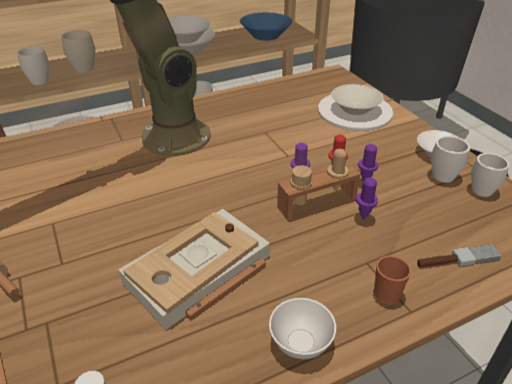

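View pics/side0.png

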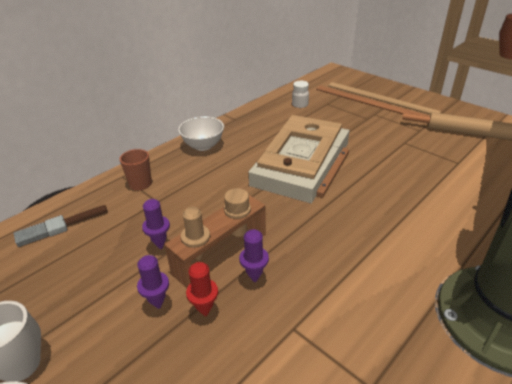

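Pin (tan) is at scene (340,160) / side (193,222), the dowel at (302,175) / (236,200), and the purple and red look-alikes stand around them. The frame hole is at scene (161,276). I'll move above the frame for a wrist look.

Emit:
drive_tool --moves "0.044 -0.023 -0.01 0 1; 0.088 -0.046 -0.02 0 1; 0.132 -0.069 -0.03 0 1; 0.176 -0.092 -0.04 0 1; 0.22 -0.115 -0.05 0 1; 0.264 -0.138 -0.06 0 1; 0.308 -0.16 -0.07 0 1; 0.35 -0.18 -0.08 0 1"

```text
time_s: 1.3
tool_pos: [0.4523, -0.372, 0.303]
tool_rot: [179.9, -0.0, 13.8]
force: [1.3, -0.6, 0.0]
grip_width: 0.0868
```

```bash
cat >> h.py <<'E'
def ww(uv,z,pos,rot):
    c=calibration("wrist");K=np.array(c["intrinsics"]);T=np.array(c["T_tool_cam"])
    x=(uv[0]-K[0,2])/K[0,0];y=(uv[1]-K[1,2])/K[1,1];r=np.hypot(x,y)+1e-12
    d=np.array([np.sin(r)*x/r,-np.sin(r)*y/r,-np.cos(r)])
    Rw=R.from_euler("xyz",rot,degrees=True).as_matrix()
    o=pos+Rw@T[:3,3];d=Rw@T[:3,:3]@d
    return o+d*(z-o[2])/d[2]
E
python3 - <<'E'
from h import *
o=get_obs();print(o["time_s"],o["tool_pos"],o["tool_rot"],o["force"])
c=calibration("wrist");print(c.keys(),np.round(c["T_tool_cam"],3).tolist(),np.round(c["intrinsics"],1).tolist())
im,d=read_camera("wrist");cv2.imwrite("pics/w1.png",im[:,:,::-1])
for n,z in(("upper_hole",.062),("lower_hole",.046),("pin_grip",.121)):
    for r in pinpoint("wrist",n)[:3]: print(n,np.round(r["uv"],1),round(r["conf"],2),np.round(ww(r["uv"],z,o["tool_pos"],o["tool_rot"]),4))
# heads from static depth
for c in("scene","side"):
    d=np.load(f"{c}_d.npy");im=cv2.imread(f"pics/{c}0.png")
    K=np.array(calibration(c)["intrinsics"]);T=np.array(calibration(c)["cam_to_world"])
    v,u=np.mgrid[:384,:512];P=np.stack([(u-K[0,2])/K[0,0],-(v-K[1,2])/K[1,1],-np.ones_like(u,float)],-1)*d[...,None]
    P=P@T[:3,:3].T+T[:3,3]
    m=(d>0)&(P[...,2]>.099)&(P[...,2]<.18)&(P[...,0]>.3)&(P[...,0]<.75)&(P[...,1]>.1)&(P[...,1]<.5)
    k,l,s,_=cv2.connectedComponentsWithStats(m.astype(np.uint8))
    for i in range(1,k):
        if s[i,4]>25:
            q=P[l==i];print(c,s[i,:].tolist(),im[l==i].mean(0).astype(int)[::-1],"x",np.round(np.percentile(q[:,0],[2,98]),3),"y",np.round(np.percentile(q[:,1],[2,98]),3),"zmax",round(np.percentile(q[:,2],98),3))
E
```

```text
1.3 [ 0.45226814 -0.37203856  0.30303764] [ 1.79946546e+02 -1.21633235e-02  1.38452672e+01] [ 1.28014401 -0.56128841  0.01506561]
dict_keys(['intrinsics', 'T_tool_cam']) [[0.001, 0.964, 0.265, 0.072], [1.0, -0.001, 0.0, -0.0], [0.0, 0.265, -0.964, -0.163], [0.0, 0.0, 0.0, 1.0]] [[297.3, 0.0, 255.1], [0.0, 297.3, 188.1], [0.0, 0.0, 1.0]]
upper_hole [182.1  26.9] 0.7 [ 0.6125 -0.229   0.062 ]
lower_hole [191.5  35.7] 0.79 [ 0.6052 -0.2413  0.046 ]
scene [331, 134, 16, 38, 443] [137  86  66] x [0.392 0.51 ] y [0.271 0.364] zmax 0.156
scene [295, 142, 13, 15, 162] [104  62 106] x [0.378 0.405] y [0.221 0.251] zmax 0.13
scene [364, 143, 13, 15, 157] [ 97  54 105] x [0.465 0.494] y [0.386 0.415] zmax 0.129
scene [292, 165, 20, 21, 346] [152 122  91] x [0.47  0.517] y [0.154 0.199] zmax 0.129
scene [362, 177, 15, 17, 196] [ 92  48 106] x [0.589 0.617] y [0.292 0.32 ] zmax 0.13
side [224, 189, 25, 24, 504] [153 120  85] x [0.462 0.506] y [0.16  0.205] zmax 0.125
side [143, 199, 18, 20, 278] [ 91  50 103] x [0.579 0.606] y [0.298 0.327] zmax 0.125
side [183, 207, 21, 32, 517] [136 106  75] x [0.472 0.499] y [0.279 0.307] zmax 0.152
side [244, 230, 19, 22, 342] [ 91  49 104] x [0.367 0.395] y [0.227 0.256] zmax 0.126
side [137, 256, 22, 23, 399] [ 92  50 105] x [0.456 0.484] y [0.392 0.422] zmax 0.125
side [188, 263, 22, 24, 406] [147  41  37] x [0.379 0.407] y [0.345 0.374] zmax 0.126
```

View pics/w1.png

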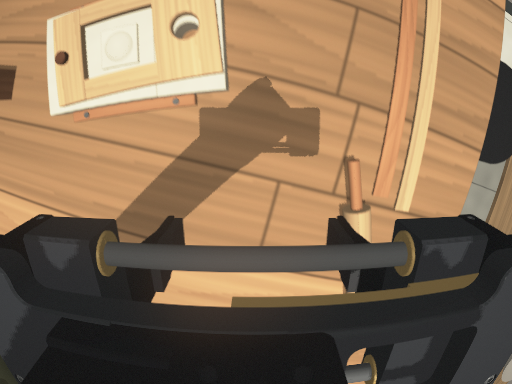

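Wrist view shows the frame with the hole at (186,26), the peg at (62,57), and a sliver of the base hole. I'll go over it for a closer look.

Emit:
drive_tool --moves "0.034 -0.024 0.01 0 1; 0.068 -0.048 0.02 0 1; 0.1 -0.073 0.03 0 1; 0.135 -0.098 0.04 0 1; 0.135 -0.098 0.04 0 1; 0.135 -0.098 0.04 0 1; 0.135 -0.098 0.04 0 1; 0.135 -0.098 0.04 0 1"

```text
time_s: 2.3
tool_pos: [0.5575, -0.2487, 0.2624]
tool_rot: [179.9, 0.0, 13.6]
force: [-0.3, -0.0, 0.6]
grip_width: 0.0871
```

Run:
```python
from h import *
o=get_obs();print(o["time_s"],o["tool_pos"],o["tool_rot"],o["force"])
np.savez("w2.npz",p=o["tool_pos"],r=o["tool_rot"])
im,d=read_camera("wrist");np.save("w2d.npy",d);cv2.imwrite("pics/w2raw.png",im[:,:,::-1])
for n,z in(("upper_hole",.062),("lower_hole",.046)):
    for r in pinpoint("wrist",n)[:3]: print(n,np.round(r["uv"],1),round(r["conf"],2),np.round(ww(r["uv"],z,o["tool_pos"],o["tool_rot"]),4))
cv2.imwrite("pics/w2.png",cv2.resize(im[0:240,130:400,::-1],None,fx=2.5,fy=2.5,interpolation=2))
```

```text
2.3 [ 0.5575182  -0.24872747  0.26241098] [1.79934083e+02 2.88109253e-02 1.36226594e+01] [-0.3248824  -0.00565073  0.55664453]
upper_hole [254.5 121. ] 0.92 [ 0.6119 -0.2345  0.062 ]
lower_hole [253.5 127.6] 0.85 [ 0.6028 -0.2354  0.046 ]
```

View pics/w2.png

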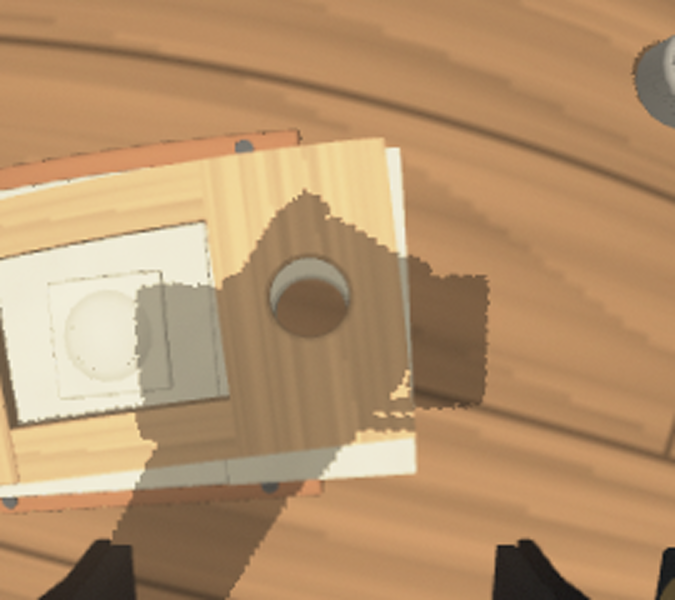

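Run:
```python
from h import *
z=np.load("w2.npz")
f=lambda c,r,h: ww((130+c/2.5,r/2.5),h,z["p"],z["r"])
a,b=f(401,149,.046),f(415,472,.046); print("base corners",a,b,np.linalg.norm(a-b),"mid",(a+b)/2)
e=(b-a)/np.linalg.norm(b-a); n=np.array([e[1],-e[0],0]); print("edge",e)
h=f(309,296,.062);print("hole visual",h)
fc=f(384,138,.062);print("frame corner",fc)
# ellipse fit: project 40mm circle at z .062
p1=np.array([.45226814,-.37203856,.30303764]);r1=np.array([179.946546,-.0121633,13.8452672])
pg=ww((62,57),.066,p1,r1);print("peg",pg,"dist",np.linalg.norm((h-pg)[:2]),"h1",ww((186,26),.062,p1,r1))
m=(a+b)/2; s=np.dot((h-m)[:2],e[:2]); print("hole off base centreline (along edge):",s," peg off:",np.dot((pg-m)[:2],e[:2]),"peg-to-end",np.linalg.norm((pg-m)[:2]))
```

```text
base corners [ 0.69930744 -0.25965847  0.046     ] [ 0.53780887 -0.30936768  0.046     ] 0.1689757180314209 mid [ 0.61855815 -0.28451308  0.046     ]
edge [-9.55750163e-01 -2.94179580e-01 -3.28515552e-16]
hole visual [ 0.61476845 -0.2326669   0.062     ]
frame corner [ 0.69946393 -0.24920326  0.062     ]
peg [ 0.54681462 -0.04252429  0.066     ] dist 0.20192061728891622 h1 [ 0.61462293 -0.23420382  0.062     ]
hole off base centreline (along edge): -0.011630081055337051  peg off: -0.0026192631954424714 peg-to-end 0.2523998994903607
```

```bash
python3 -c "
from h import *
print(get_obs()['qpos'])"
```

```text
[ 41.47961099  14.18733736 -24.25459786  84.98869342   5.86669569
  82.0460946  -59.20587437]
```

Emit:
drive_tool --moves "0.005 -0.04 0 -8 1; 0.01 -0.085 0 -16 1; 0.016 -0.13 0 -24 1; 0.022 -0.175 0 -32 1; 0.028 -0.22 0 -40 1; 0.034 -0.265 0 -48 1; 0.039 -0.31 0 -56 1; 0.044 -0.355 0 -64 1"

```text
time_s: 3.25
tool_pos: [0.5161, 0.1103, 0.2627]
tool_rot: [179.9, 0.0, 78.1]
force: [0.4, 1.0, -0.4]
grip_width: 0.0869
```

```bash
cat > go.py <<'E'
import sys
from h import *
o=get_obs();t=np.array(eval(sys.argv[1]));Rw=R.from_euler("xyz",o["tool_rot"],degrees=True).as_matrix()
print(o["time_s"],np.round(o["tool_pos"],4),np.round(o["tool_rot"],2),"q",np.round(o["qpos"],0),"F",np.round(o["force"],1),"move",np.round(Rw.T@(t-o["tool_pos"]),4))
E
python3 go.py "[.501,.243,.26]"
```

```text
3.25 [0.5161 0.1103 0.2627] [1.7992e+02 3.0000e-02 7.8120e+01] q [ 26.   5. -44.  96.   4.  81. -30.] F [ 0.4  1.  -0.4] move [ 0.1267 -0.0421  0.0025]
```

Emit:
drive_tool --moves "0.031 -0.011 0 -8 1; 0.063 -0.021 0 -16 1; 0.095 -0.031 0 -24 1; 0.125 -0.042 0 -26 1; 0.125 -0.042 0 -26 1; 0.125 -0.042 0 -26 1; 0.125 -0.042 0 -26 1; 0.125 -0.042 0 -26 1"

```text
time_s: 4.05
tool_pos: [0.5023, 0.2384, 0.2621]
tool_rot: [-180.0, 0.1, 103.7]
force: [0.6, -0.6, -0.1]
grip_width: 0.0872
```

```bash
python3 - <<'E'
from h import *
o=get_obs();print(o["time_s"],o["tool_pos"],o["tool_rot"],o["force"])
im,d=read_camera("wrist");cv2.imwrite("pics/w3.png",im[:,:,::-1])
for n,z in(("pin_grip",.121),("dowel_grip",.11)):
    for r in pinpoint("wrist",n)[:3]: print(n,np.round(r["uv"],1),round(r["conf"],2),np.round(ww(r["uv"],z,o["tool_pos"],o["tool_rot"]),4))
hsv=cv2.cvtColor(im,cv2.COLOR_RGB2HSV)
E
python3 go.py "[.489,.292,.18]"
```

```text
4.05 [0.5023128  0.23839345 0.26209503] [-1.79995731e+02  5.17712662e-02  1.03678854e+02] [ 0.64629211 -0.63989857 -0.10843162]
pin_grip [157.5 151.7] 0.9 [0.3935 0.2423 0.121 ]
pin_grip [267.5  25.2] 0.84 [0.4759 0.3968 0.121 ]
pin_grip [350.4 136.1] 0.83 [0.5885 0.3071 0.121 ]
dowel_grip [234.3 225. ] 0.72 [0.4923 0.1767 0.11  ]
4.2 [0.502  0.2392 0.2622] [1.8000e+02 3.0000e-02 1.0375e+02] q [ 17.  11. -51.  92.   8.  81. -21.] F [ 0.4 -0.3  0.1] move [ 0.0544 -0.0001  0.0822]
```

View pics/w3.png

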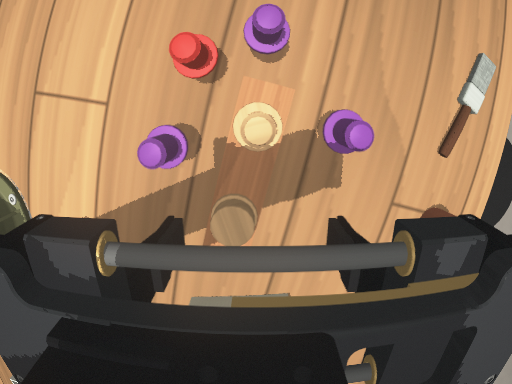

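Pin head at (259,129), collar centre about (258,127), dowel at (234,222), with clear room around the pin for the fingers.

Run:
```python
from h import *
p=np.array([0.5023128,0.23839345,0.26209503]);r=[-179.9957,.0518,103.6789]
im=cv2.imread("pics/w3.png");g=cv2.GaussianBlur(cv2.cvtColor(im,6)[90:165,215:300],(0,0),1)
print(cv2.HoughCircles(cv2.resize(g,None,fx=4,fy=4),cv2.HOUGH_GRADIENT,1,30,param1=60,param2=20,minRadius=50,maxRadius=120))
for uv,z in(((259,129),.148),((257.7,126.5),.095)): print(ww(uv,z,p,r))
cv2.imwrite("pics/w3c.png",cv2.resize(im[90:165,215:300],None,fx=7,fy=7,interpolation=2))
```

```text
None
[0.49252115 0.2911563  0.148     ]
[0.49200711 0.29006042 0.095     ]
```

View pics/w3c.png

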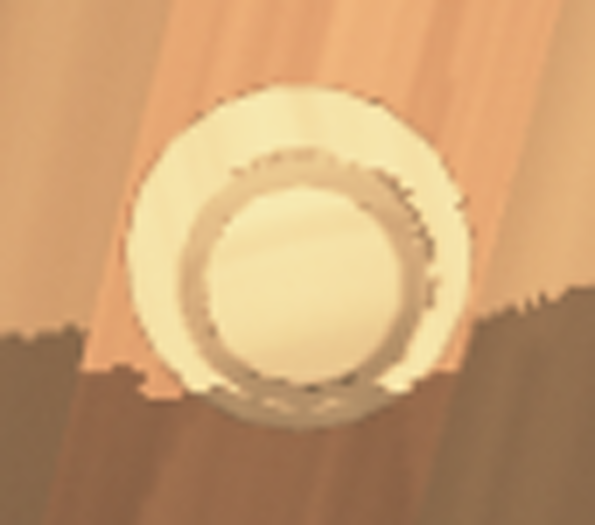

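Emit:
drive_tool --moves "0.027 0.001 0.02 0 1; 0.053 0.002 0.05 0 1; 0.053 0.002 0.09 0 1; 0.053 0.002 0.125 0 1; 0.053 0.002 0.15 0 1; 0.053 0.002 0.16 0 1; 0.053 0.002 0.16 0 1; 0.053 0.002 0.16 0 -0.6" --grip_force 45

```text
time_s: 5.0
tool_pos: [0.4917, 0.2925, 0.1035]
tool_rot: [179.9, -0.0, 103.8]
force: [0.2, 0.1, 0.7]
grip_width: 0.0839
```

Emit:
drive_tool --moves "0 0 0 0 -1; 0 0 0 0 -1; 0 0 0 0 -1; 0 0 0 0 -1; 0 0 0 0 -1; 0 0 0 0 -1; 0 0 -0.01 0 -1; 0 0 -0.03 0 -1"

```text
time_s: 5.8
tool_pos: [0.4899, 0.2913, 0.1312]
tool_rot: [-179.8, 0.0, 103.9]
force: [0.3, 0.8, -1.5]
grip_width: 0.0333
```

Emit:
drive_tool --moves "0 0 -0.03 0 -1; 0 0 -0.06 0 -1; -0.02 0 -0.085 0 -1; -0.06 -0.001 -0.085 0 -1; -0.1 -0.002 -0.085 0 -1; -0.145 -0.003 -0.085 0 -1; -0.19 -0.004 -0.085 0 -1; -0.235 -0.005 -0.085 0 -1"

```text
time_s: 6.6
tool_pos: [0.5422, 0.0611, 0.2177]
tool_rot: [180.0, 0.0, 103.9]
force: [0.5, 0.5, -2.2]
grip_width: 0.0328
```

Emit:
drive_tool --moves "-0.045 -0.001 0 0 -1; -0.09 -0.002 0 0 -1; -0.13 -0.003 0 0 -1; -0.17 -0.004 0 0 -1; -0.2 -0.005 0 0 -1; -0.22 -0.006 0 0 -1; -0.22 -0.006 0 0 -1; -0.22 -0.006 0 0 -1"

```text
time_s: 7.4
tool_pos: [0.589, -0.1509, 0.2171]
tool_rot: [-180.0, -0.1, 103.9]
force: [-0.1, 0.6, -1.4]
grip_width: 0.0332
```

```bash
python3 go.py "[.607,-.235,.16]"
python3 - <<'E'
from h import *
for c in("scene","side"):
    im,d=read_camera(c); cv2.imwrite(f"pics/{c}4.png",im[:,:,::-1])
    for n in("pin_grip",):
        for r in pinpoint(c,n)[:5]: print(c,n,np.round(r["uv"],1),round(r["conf"],2),np.round(w(c,r["uv"],get_obs()["tool_pos"][2]+.019),4))
im=np.hstack([cv2.resize(cv2.imread("pics/scene4.png")[170:340,90:270],(400,378)),cv2.resize(cv2.imread("pics/side4.png")[50:220,220:400],(400,378))])
cv2.imwrite("pics/c4.png",im)
E
```

```text
7.4 [ 0.589  -0.1509  0.2171] [-1.7999e+02 -1.0000e-01  1.0390e+02] q [ 43.  17. -37.  89.  10.  78.  18.] F [-0.1  0.6 -1.4] move [-0.0861 -0.0028  0.057 ]
scene pin_grip [372.5 188.2] 0.86 [0.7355 0.195  0.2364]
scene pin_grip [367.8 154.8] 0.76 [0.6331 0.2588 0.2364]
scene pin_grip [302.4 153.8] 0.72 [0.5656 0.1303 0.2364]
scene pin_grip [339.4 146.6] 0.66 [0.5774 0.2207 0.2364]
scene pin_grip [183.8 200.1] 0.63 [ 0.6029 -0.1602  0.2364]
side pin_grip [151.8 215.5] 0.94 [0.441  0.3935 0.2365]
side pin_grip [303.4  81.9] 0.83 [ 0.5723 -0.1343  0.2365]
side pin_grip [251.7 244.8] 0.75 [0.2873 0.3366 0.2365]
side pin_grip [196.9 279.7] 0.66 [0.2958 0.4274 0.2365]
side pin_grip [147.9 273. ] 0.65 [0.3512 0.4631 0.2365]
```

View pics/c4.png

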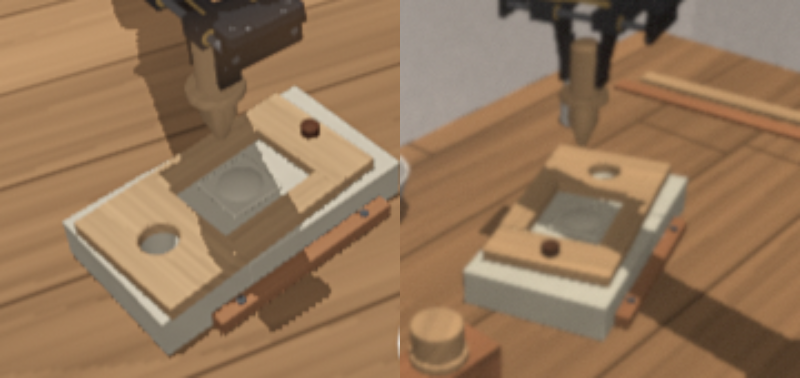

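Pin is held upright, point down. Moving over the holes, tip still above the frame.

Emit:
drive_tool --moves "-0.03 -0.001 0 0 -1; -0.06 -0.002 0.005 0 -1; -0.08 -0.003 0.015 0 -1; -0.086 -0.003 0.03 0 -1; -0.086 -0.003 0.045 0 -1; -0.086 -0.003 0.055 0 -1; -0.086 -0.003 0.06 0 -1; -0.086 -0.003 0.06 0 -1"

```text
time_s: 8.4
tool_pos: [0.6064, -0.2349, 0.1562]
tool_rot: [-179.9, -0.1, 104.0]
force: [-0.6, -0.6, -1.3]
grip_width: 0.0333
```

```bash
python3 go.py "[.607,-.235,.12]"
python3 - <<'E'
from h import *
for c in("scene","side"):
    im,d=read_camera(c); cv2.imwrite(f"pics/{c}5.png",im[:,:,::-1])
im=np.hstack([cv2.resize(cv2.imread("pics/scene5.png")[220:310,115:210],(400,378),interpolation=2),cv2.resize(cv2.imread("pics/side5.png")[70:160,265:360],(400,378),interpolation=2)])
cv2.imwrite("pics/c5.png",im)
E
```

```text
8.4 [ 0.6064 -0.2349  0.1562] [-1.7993e+02 -7.0000e-02  1.0397e+02] q [ 45.  24. -34.  87.  14.  73.  23.] F [-0.6 -0.6 -1.3] move [-0.0003  0.0006  0.0362]
```

View pics/c5.png

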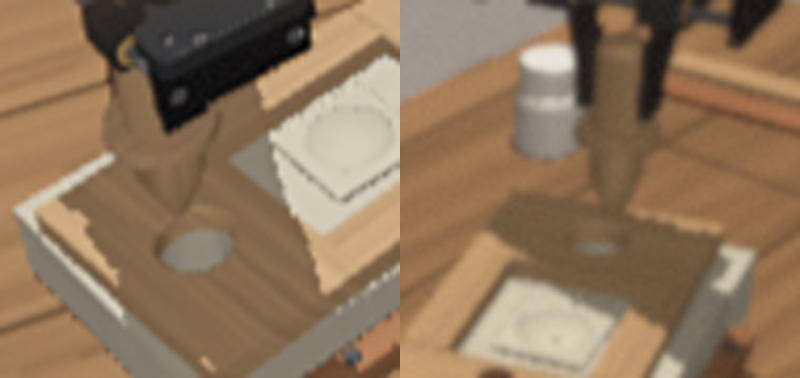

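Tip hangs over the hole from both sides. Descending gently.

Emit:
drive_tool --moves "0 0 0.006 0 -1; 0 0 0.012 0 -1; 0 0 0.018 0 -1; 0 0 0.024 0 -1; 0 0 0.028 0 -1; 0 0 0.032 0 -1; 0 0 0.032 0 -1; 0 0 0.032 0 -1"

```text
time_s: 9.3
tool_pos: [0.6069, -0.2364, 0.1252]
tool_rot: [180.0, -0.0, 103.9]
force: [0.7, 0.6, -2.3]
grip_width: 0.0331
```

Emit:
drive_tool --moves "0 0 0.003 0 -1; 0 0 0.006 0 -1; 0 0 0.009 0 -1; 0 0 0.012 0 -1; 0 0 0.015 0 -1; 0 0 0.018 0 -1; 0 0 0.02 0 -1; 0 0 0.02 0 -1"

```text
time_s: 10.1
tool_pos: [0.6061, -0.236, 0.104]
tool_rot: [-179.9, -0.1, 103.9]
force: [1.9, 3.5, -2.7]
grip_width: 0.0333
```

Emit:
drive_tool --moves "0 -0.001 0.003 0 -1; 0 -0.001 0.006 0 -1; 0 -0.001 0.009 0 -1; 0 -0.001 0.011 0 -1; 0 -0.001 0.013 0 -1; 0 -0.001 0.015 0 -1; 0 -0.001 0.015 0 -1; 0 -0.001 0.015 0 -1"

```text
time_s: 10.9
tool_pos: [0.6055, -0.2362, 0.0896]
tool_rot: [-180.0, -0.1, 103.9]
force: [0.5, 4.7, -1.3]
grip_width: 0.033
```

Emit:
drive_tool --moves "0 0 0.002 0 -1; 0 0 0.004 0 -1; 0 0 0.006 0 -1; 0 0 0.008 0 -1; 0 0 0.01 0 -1; 0 0 0.012 0 -1; 0 0 0.012 0 -1; 0 0 0.012 0 -1"

```text
time_s: 11.7
tool_pos: [0.6066, -0.2358, 0.0837]
tool_rot: [180.0, 0.1, 103.9]
force: [-8.9, 8.7, 26.5]
grip_width: 0.0335
```

Force points toward −x,+y: jammed on the base rim. Ease up, shift that way, push again.

Emit:
drive_tool --moves "0 0 -0.004 0 -1; 0.002 -0.001 -0.006 0 -1; 0.003 -0.002 -0.006 0 -1; 0.003 -0.002 -0.004 0 -1; 0.003 -0.002 -0.002 0 -1; 0.003 -0.002 0 0 -1; 0.003 -0.002 0 0 -1; 0.003 -0.002 0 0 -1"

```text
time_s: 12.5
tool_pos: [0.6049, -0.2352, 0.0837]
tool_rot: [179.9, 0.3, 103.9]
force: [-4.9, 4.4, 25.7]
grip_width: 0.0335
```

Run:
```python
from h import *
for c in("scene","side"):
    im,d=read_camera(c); cv2.imwrite(f"pics/{c}6.png",im[:,:,::-1])
im=np.hstack([cv2.resize(cv2.imread("pics/scene6.png")[220:310,115:210],(400,378),interpolation=2),cv2.resize(cv2.imread("pics/side6.png")[70:160,265:360],(400,378),interpolation=2)])
cv2.imwrite("pics/c6.png",im);o=get_obs();print(o["force"],o["wrist_torque"],o["time_s"])
```

```text
[-4.76595957  5.35545653 23.93164358] [0.9838968  1.10756577 0.23467931] 12.6
```

View pics/c6.png

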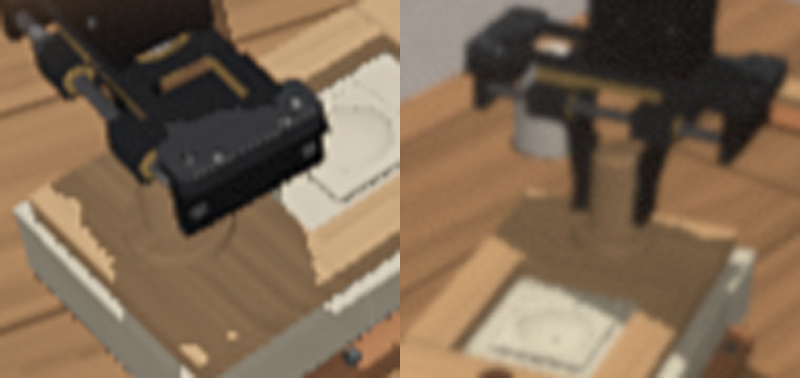

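```bash
cat > dep.py <<'E'
from h import *
for c in("scene","side"):
    im,d=read_camera(c)
    K=np.array(calibration(c)["intrinsics"]);T=np.array(calibration(c)["cam_to_world"])
    v,u=np.mgrid[:384,:512];P=np.stack([(u-K[0,2])/K[0,0],-(v-K[1,2])/K[1,1],-np.ones_like(u,float)],-1)*d[...,None]
    P=P@T[:3,:3].T+T[:3,3]
    rr=np.hypot(P[...,0]-.605,P[...,1]+.235)
    for a,b in((.019,.025),(.034,.044)):
        q=P[(d>0)&(rr>a)&(rr<b)&(P[...,2]>.04)&(P[...,2]<.085)];print(c,a,len(q),np.round(np.percentile(q[:,2],[10,25,50,75,90]),4))
E
python3 dep.py
```

```text
scene 0.019 85 [0.0713 0.0721 0.0734 0.0754 0.0797]
scene 0.034 281 [0.0618 0.0626 0.0634 0.0644 0.0652]
side 0.019 45 [0.0665 0.0682 0.0698 0.0709 0.0794]
side 0.034 120 [0.058  0.0586 0.0595 0.0602 0.061 ]
```

Depth puts the collar top 10.0 mm (scene) and 10.3 mm (side) above the frame, which matches its 10 mm thickness, so it is home. Unload the press, open, and rise.

Emit:
drive_tool --moves "0 0 -0.002 0 -1; 0 0 -0.004 0 -1; 0 0 -0.005 0 -1; 0 0 -0.005 0 0.2; 0 0 -0.005 0 0.6; 0 0 -0.005 0 1; 0 0 -0.005 0 1; 0 0 -0.005 0 1"

```text
time_s: 13.5
tool_pos: [0.6026, -0.2345, 0.0827]
tool_rot: [-179.9, -0.0, 103.8]
force: [-0.0, -1.3, -0.5]
grip_width: 0.0651
```

Emit:
drive_tool --moves "0 0 0 0 1; 0 0 0 0 1; 0 0 -0.01 0 1; 0 0 -0.03 0 1; 0 0 -0.06 0 1; 0 0 -0.09 0 1; 0 0 -0.13 0 1; 0 0 -0.17 0 1"

```text
time_s: 14.3
tool_pos: [0.603, -0.2341, 0.2554]
tool_rot: [180.0, 0.0, 103.9]
force: [0.9, 0.2, -0.7]
grip_width: 0.0873
```

Emit:
drive_tool --moves "-0.04 0 0 0 1; -0.08 0 0 0 1; -0.1 0 0 0 1; -0.1 0 0 0 1; -0.1 0 0 0 1; -0.1 0 0 0 1; -0.1 0 0 0 1; -0.1 0 0 0 1"

```text
time_s: 15.1
tool_pos: [0.6274, -0.3302, 0.2538]
tool_rot: [180.0, 0.0, 104.0]
force: [-0.1, 0.8, 0.1]
grip_width: 0.087
```

```bash
python3 dep.py
python3 - <<'E'
from h import *
o=get_obs();print(o["time_s"],o["tool_pos"],o["tool_rot"],o["force"])
im,d=read_camera("wrist")
for r in pinpoint("wrist","pin_grip")[:3]: print("w",r["uv"],r["conf"],ww(r["uv"],.098,o["tool_pos"],o["tool_rot"]))
ims=[cv2.resize(im[20:220,130:380,::-1],(400,320))]
for c,(a,b) in(("scene",(200,110)),("side",(70,255))):
    im,d=read_camera(c);im=np.ascontiguousarray(im[:,:,::-1])
    for n,z in(("pin_grip",.098),("upper_hole",.062),("lower_hole",.046),("dowel_grip",.11)):
        for r in pinpoint(c,n)[:5]: print(c,n,np.round(r["uv"]),round(r["conf"],2),np.round(w(c,r["uv"],z),4))
    if c=="side": ims.append(cv2.resize(im[90:210,250:400],(400,320),interpolation=2))
cv2.imwrite("pics/c7.png",np.hstack(ims))
E
```

```text
scene 0.019 116 [0.0703 0.072  0.0734 0.0742 0.0755]
scene 0.034 352 [0.0619 0.0628 0.0637 0.0647 0.0654]
side 0.019 62 [0.0623 0.0683 0.0698 0.074  0.0819]
side 0.034 122 [0.0578 0.0588 0.0595 0.0604 0.0607]
15.2 [ 0.62724122 -0.33081785  0.25355911] [1.79992605e+02 2.50133040e-02 1.03902613e+02] [ 0.79590968  0.09507908 -0.68618643]
w [258.0, 87.8] 0.68 [ 0.60674028 -0.23811852  0.098     ]
scene pin_grip [156. 262.] 0.85 [ 0.6051 -0.2362  0.098 ]
scene pin_grip [302. 152.] 0.82 [0.3843 0.2428 0.098 ]
scene pin_grip [371. 186.] 0.79 [0.5907 0.3246 0.098 ]
scene pin_grip [339. 145.] 0.75 [0.3971 0.357  0.098 ]
scene pin_grip [158. 277.] 0.69 [ 0.6472 -0.2439  0.098 ]
scene upper_hole [154. 271.] 0.85 [ 0.594  -0.2418  0.062 ]
scene lower_hole [160. 279.] 0.93 [ 0.6056 -0.2347  0.046 ]
scene dowel_grip [304. 179.] 0.71 [0.5046 0.1786 0.11  ]
side pin_grip [252. 247.] 0.85 [0.3824 0.2448 0.098 ]
side pin_grip [314. 118.] 0.68 [ 0.5949 -0.2171  0.098 ]
side pin_grip [148. 272.] 0.67 [0.4714 0.4075 0.098 ]
side pin_grip [153. 213.] 0.63 [0.595 0.311 0.098]
side pin_grip [198. 283.] 0.61 [0.3908 0.365  0.098 ]
side upper_hole [315. 128.] 0.61 [ 0.5967 -0.2271  0.062 ]
side lower_hole [316. 131.] 0.65 [ 0.6002 -0.2388  0.046 ]
side dowel_grip [237. 200.] 0.66 [0.4871 0.1784 0.11  ]
```

View pics/c7.png

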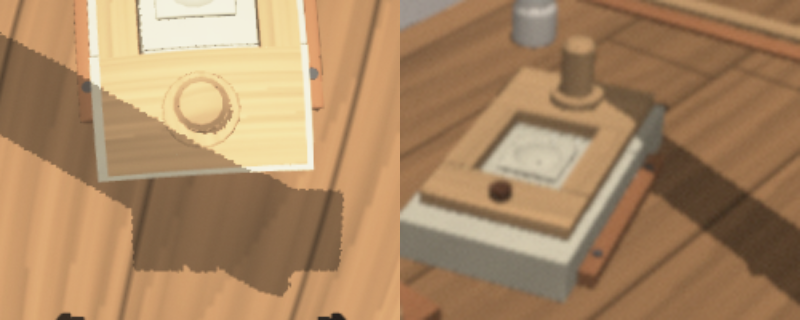

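Pin stands upright with its collar flush on the frame. The frame now sits centred on the base, with equal margins either side, and the gripper is clear.

```bash
python3 -c "
from cell import *
print(sign_off())"
```

```text
the job is handed in; nothing more can be done
None
```

I took the tapered pin from the rack and drove it point-first through the frame's hole into the base's hole. The tip entered with the holes about 10 mm out of line by my measurement, and the pin itself pulled the frame straight. I then let go, moved clear and handed in at about 15.5 s.

**Last checks**
- **Collar:** depth readings put its top about 10 mm above the frame, which matches its 10 mm thickness, so it is home.
- **Pin and frame:** the last pictures show the pin upright and the frame centred on the base, with equal margins on both sides.
- **Dowel:** it reads as unmoved from the side camera and about 6 mm off the first reading from the scene camera, which I take as detector scatter. I never touched it.
- **Gripper:** it hangs clear at about 0.25 m with no force on it.

**What disagreed**
- **Hard stop:** the push stopped at about 26 N, roughly 4 mm higher than I expected. I first took this for a jam and shifted the pin about 2 mm, but the height stayed the same. The depth check showed the collar was already home; I think my grasp height was off or the pin slipped in the grip.
- **Final positions:** the detectors' readings for the seated pin and holes scatter by up to about 15–20 mm, because the pin covers the holes. I relied on depth and the frame margins instead.

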